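# Take the honey jar off the turning tasting carousel

## Task

Push the tasting carousel round anticlockwise (seen from above) by one of its wooden posts and let it run freely by itself, one turn taking about 5 or 6 seconds. While it coasts, travel along with the red-lidded jar, the hand held close over its lid or its open fingers around it but touching nothing, for five seconds; then grip the jar and lift it off while the carousel is still turning well, and stand it upright on the round slate and let go. Touch nothing else, and leave the two other jars standing on the carousel and the goods on the counter where they are.

Things in the scene. Friction and masses are not known exactly. Their poses are not given: they have to be found in the camera images.
- carousel: tasting carousel. Fixed steel foot, 180 mm across; over it a round wood deck, 360 mm across, turns freely about the upright axis. Deck top 50 mm above the counter; steel rim at radius 174 mm, up to 57 mm. Three wooden push posts and three jars stand on the deck, alternating every 60 degrees. Origin: on the turning axis, at the foot's underside on the counter; z up
- deck (a joint): turning angle of the deck (rad), 0 at the start, growing anticlockwise seen from above, no stop. Deck nominally 1.6 kg (hidden, 0.8 to 1.4 times), inertia with jars about 0.03 kg m2. Left alone it slows with a time constant of about 25 s (0.0012 N m s/rad) plus 0.0005 N m of dry friction. May be pushed again if too slow. Over 2 rad/s is too wild
- axis (a point): point on the turning axis at the height of the deck's top, 50 mm above the counter; does not move in the run
- post0 (a point): centre of the top of a push post: upright dark wooden cylinder fixed on the deck, 30 mm in diameter, 75 mm tall (top 125 mm above the counter), 150 mm from the turning axis; turns with the deck. The three posts are alike, any may be used
- post1 (a point): centre of the top of a push post: upright dark wooden cylinder fixed on the deck, 30 mm in diameter, 75 mm tall (top 125 mm above the counter), 150 mm from the turning axis; turns with the deck. The three posts are alike, any may be used
- post2 (a point): centre of the top of a push post: upright dark wooden cylinder fixed on the deck, 30 mm in diameter, 75 mm tall (top 125 mm above the counter), 150 mm from the turning axis; turns with the deck. The three posts are alike, any may be used
- red_jar: the jar to take: small closed glass honey jar with a red lid, round, 40 mm in diameter, 80 mm tall, about 150 g, loose; stands on the carousel's deck (not fastened), its centre 110 mm from the turning axis, carried round by friction. Origin: centre of its underside, z up along the jar
- white_jar: small closed glass honey jar with a white lid, round, 40 mm in diameter, 80 mm tall, about 150 g, loose; stands on the carousel's deck (not fastened), its centre 110 mm from the turning axis, carried round by friction. Origin: centre of its underside, z up along the jar. To be left on the carousel
- blue_jar: small closed glass honey jar with a blue lid, round, 40 mm in diameter, 80 mm tall, about 150 g, loose; stands on the carousel's deck (not fastened), its centre 110 mm from the turning axis, carried round by friction. Origin: centre of its underside, z up along the jar. To be left on the carousel
- slate: round dark serving slate lying fixed on the counter, 150 mm in diameter, 12 mm thick; the red jar goes on it, well on (its axis within 50 mm of the slate's centre). Origin: centre of its underside
- cheese: bystander: round yellow waxed cheese, 116 mm in diameter, 60 mm tall. Origin: centre of its underside
- syrup: bystander: green bottle, 64 mm in diameter, 190 mm tall. Origin: centre of its underside
- crackers: bystander: upright cardboard packet, 60 x 120 x 100 mm. Origin: centre of its underside

How it is judged:
On the way, in this order (a step that is already met when the one before it is completed fails the run):
1. the carousel turns freely anticlockwise, at more than 0.6 rad/s, not touched by the robot (velocity of joint deck above 0.6 rad/s and contact force between each of the fingers, the arm and carousel below 0.5 N), for 0.3 s.
2. for 4 s the TCP stays within 30 mm (horizontally) of the red jar's axis and at most 90 mm above its lid, touching neither jar nor carousel, while the carousel turns at over 0.4 rad/s (horizontal distance between the grasp point and red_jar below 0.03 m and z of the grasp point in the frame of red_jar below 0.17 m and velocity of joint deck above 0.4 rad/s and contact force between each of the fingers, the arm and carousel below 0.5 N and contact force between each of the fingers, the arm and red_jar below 0.5 N), for 4 s.
3. the red jar is lifted 30 mm off the deck while the carousel, untouched, still turns at more than 0.3 rad/s (height (world z) of red_jar above 0.08 m and velocity of joint deck above 0.3 rad/s and contact force between each of the fingers, the arm and carousel below 0.5 N), for 0.1 s.
At the end, for the whole second after the job is handed in: the red jar stands upright (within 0.1 rad), at rest and released on the slate, its axis within 50 mm of the slate's centre; the white and blue jars stand upright on the carousel, 85 to 135 mm from its axis; cheese, bottle and packet are within 20 mm of where they were (horizontal distance between red_jar and slate below 0.05 m and angle between red_jar's own z axis and vertical below 0.1 rad and height (world z) of red_jar between 0.008 and 0.016 m and linear speed of red_jar below 0.02 m/s and horizontal distance between white_jar and axis between 0.085 and 0.135 m and angle between each of white_jar, blue_jar's own z axis and vertical below 0.2 rad and height (world z) of each of white_jar, blue_jar above 0.04 m and horizontal distance between blue_jar and axis between 0.085 and 0.135 m and distance of each of cheese, syrup, crackers from where it was at the start of the episode below 0.02 m); the robot touches nothing.
It fails at once if the carousel is spun faster than 2 rad/s either way (velocity of joint deck above 2 rad/s or velocity of joint deck below -2 rad/s).
It fails at once if a jar tips over (more than 0.5 rad) (angle between any of red_jar, white_jar, blue_jar's own z axis and vertical above 0.5 rad).
It fails at once if the robot touches the white or blue jar with more than 1 N (contact force between any of the fingers, the arm and white_jar above 1 N or contact force between any of the fingers, the arm and blue_jar above 1 N).
It fails at once if the cheese, bottle or packet is moved more than 20 mm (distance of any of cheese, syrup, crackers from where it was at the start of the episode above 0.02 m).
It also fails if it takes over 56 s, if anything falls off the work surface, if the arm or the gripper's body presses on something with over 40 N, if the wrist force passes 120 N, or if a joint passes its speed limit or range.

## Robot

A 7-joint arm with a two-finger parallel gripper is mounted at the origin on the work surface. World frame = base frame: x ahead of the robot, y to its left, z up, the work surface at z = 0. Lengths are in m, angles in rad, forces in N, time in s.
With the tool pointing down it reaches from about 0.4 to 0.85 m from the base axis. Payload 4.5 kg.
Tool frame: the origin (TCP) lies between the finger pads, 19 mm behind the fingertips; this is the grasp point; z points along the fingers, y is the line along which they close (so a half turn about z gives the same grasp; the last joint's range is limited). The gripper opens to 88 mm and grips with 3 to 60 N. Pads are 18 mm wide; open, the fingers measure 123 mm over their backs; the gripper's body (75 mm by 187 mm) begins 45 mm behind the grasp point.
Start: joints at [-1.13, 0.689, -0.195, 1.565, 0.157, 0.902, -0.215], TCP at [0.247, 0.574, 0.257] pointing down, gripper open.
Joint ranges: [-3.01, 3.01], [-0.46, 2.08], [-1.47, 1.51], [0.13, 2.56], [-1, 4.14], [0.04, 2.09], [-2.66, 2.66]. Speed limits (rad/s): [2.57, 2.57, 3.14, 3.14, 3.14, 3.14, 3.14].

## Interface

Orientations are given as a unit quaternion [x, y, z, w].
In Python, from plant import sensors, eyes, finish_job gives the robot as it stands.
- The arm moves only by the tool send_rows, never from a script. Its argument "rows" is text: rows parted by semicolons, each of 4 numbers parted by spaces: the shift along the tool's x, y, z normalised to -1 to 1, where 1 is 30 cm, then the turn about the tool's z normalised to -1 to 1, where 1 is 2 pi rad. A call has 1 to 10 rows; each row is the pose to reach, as a shift and turn from the pose commanded when the call began, along the tool's axes at that moment, turning the shorter way round; what a row does not reach only later rows make up. A row lasts 1/12 s, in which the tool goes at most 41.7 mm and 7.16 degrees, less where a joint would pass 70% of its speed; a pose out of reach is approached as far as the arm can. A call with a number of a shift or a turn outside -1 to 1 is refused whole. A call with a gripper value outside its range is refused whole. "jaw" is the closure, from -1 (fully open) to 1 (shut), set as the call begins (left out, the last holds). The fingers move at their own pace and stop on an object; "force" is the grip in N (left out, the last holds). Time passes only in rows, so rows that repeat a pose let the fingers close. It gives the time, the measured TCP pose, the force, the opening and the grip force at its end, in the units of the state.
- sensors.get_state(): the state, without advancing time (a new reading comes with each control period).
- eyes.snapshot(name): name is "scene" or "top" or "wrist"; returns (picture, depth): 384x512x3 uint8, red, green, blue; 384x512 float32, m along the optical axis (not along the pixel's ray), 0 where there is no reading.
- eyes.calibration(name): a dict with "fov_y" (degrees; the focal length in pixels is half the picture's height over the tangent of half this angle, whatever the lens; pixels are square), "cx", "cy" (the principal point, pixels), "world_from_camera" (4x4, takes a point from camera to world coordinates). Camera axes: x right, y down, z forward; pixel columns grow to the right and rows downward; lengths in m; the calibration is good to about 2 mm. A picture is of the moment at which its call begins: read the wrist's pose just before it. calibration takes no time and is no camera call; for the wrist camera it gives the pose at the moment of the call.
- finish_job(): hands the job in; it is judged then, once.
The state is a dict: "clock": time; "q": joint angles; "qd": joint speeds; "joint_torque": joint torques, N m; "tool_pos": TCP position; "eef_rot": TCP orientation; "contact_force": force on the tool from outside, world axes, zero at the start; "moment": the same for the moment, N m; "opening": opening from 0.0 (shut) to 1.0 (fully open); "finger_force": force on a finger pad.
Only numpy, scipy, OpenCV 4.12 (cv2) and the standard library are available. Lean on these libraries where they do the work, as an engineer would, in place of code of your own. Each camera call takes 0.05 s, during which the arm holds its last target. There are 200 camera calls.

## Working session

There is one attempt and no reset: what is moved stays moved. The work goes in short steps, Python scripts to look and compute and a tool call to move; the robot and the scene stay as the last step left them, time stands still between calls to the robot, and variables do not carry over. Pictures are saved under pics/ and viewed, at most 10 in all, crops included, and the job is handed in when it is done.

Besides the shell and the picture viewer there is one more tool, called after "Call:" by a JSON object that holds its "fn" and its "kwargs", one argument or row to a line. send_rows: Moves the arm, as the interface text tells. Scaled input: -1 to 1 covers 30 cm each way for a shift and 2 pi rad each way for a turn. Its arguments: {"type":"object","properties":{"rows":{"type":"string"},"jaw":{"type":"number"},"force":{"type":"number"}},"required":["rows"]}

```bash
mkdir -p pics; ls; python3 - <<'E'
from plant import sensors, eyes
import cv2,numpy as np
s=sensors.get_state();print({k:np.round(v,3) for k,v in s.items()})
ims=[]
for n in("scene","top"):
    c=eyes.calibration(n);print(n,c)
    p,d=eyes.snapshot(n);np.savez(f"pics/{n}0.npz",p=p,d=d)
    cv2.imwrite(f"pics/{n}0.png",p[...,::-1])
E
```

```text
pics
{'clock': np.float64(0.0), 'q': array([-1.13 ,  0.69 , -0.195,  1.566,  0.157,  0.903, -0.215]), 'qd': array([-0.001, -0.001,  0.001,  0.002, -0.   ,  0.001,  0.   ]), 'joint_torque': array([-1.0000e-03, -5.2757e+01, -1.2670e+00, -1.5342e+01, -5.3000e-02,
        7.0000e-03,  0.0000e+00]), 'tool_pos': array([0.247, 0.573, 0.257]), 'eef_rot': array([ 0.202,  0.979, -0.001, -0.   ]), 'contact_force': array([0.685, 0.285, 0.377]), 'moment': array([-0.008,  0.045,  0.021]), 'finger_force': np.float64(0.0), 'opening': np.float64(1.003)}
scene {'fov_y': 51.27720479108259, 'cx': 255.4137462032821, 'cy': 194.79380548998876, 'world_from_camera': array([[ 0.3598882 ,  0.51930778, -0.77511284,  1.44735687],
       [ 0.93297725, -0.19512429,  0.30245654, -0.2946542 ],
       [ 0.00582469, -0.83201318, -0.55472528,  0.77442529],
       [ 0.        ,  0.        ,  0.        ,  1.        ]])}
top {'fov_y': 50.81051071031525, 'cx': 251.94468215805048, 'cy': 189.8408006525744, 'world_from_camera': array([[ 2.44637023e-02, -9.84709143e-01,  1.72480231e-01,
         3.16587653e-01],
       [-9.99700451e-01, -2.42231341e-02,  3.49972052e-03,
         9.06213422e-02],
       [ 7.31804964e-04, -1.72514181e-01, -9.85006762e-01,
         1.28128133e+00],
       [ 0.00000000e+00,  0.00000000e+00,  0.00000000e+00,
         1.00000000e+00]])}
```

View pics/scene0.png

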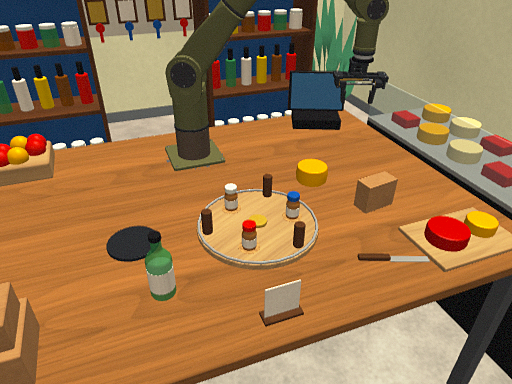

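View pics/top0.png

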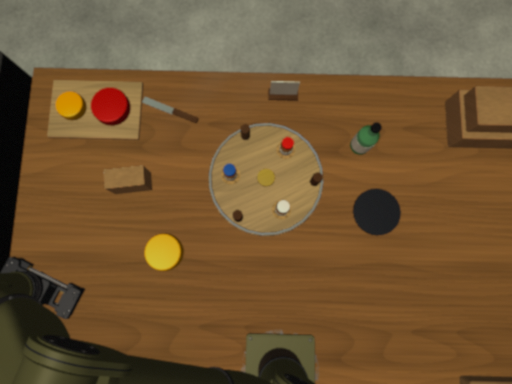

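The top view shows the carousel around (266,179), red lid (288,144), blue (230,171), white (284,207), posts (245,132), (317,180), (238,216), and slate (377,211). The bottle is at about (365,140), the cheese at (163,252) and the packet at (125,179).

```bash
cat > h.py <<'E'
import numpy as np,cv2
from plant import sensors,eyes
def ray(c,uv,z):
    f=192/np.tan(np.radians(c["fov_y"]/2)); T=c["world_from_camera"]
    d=T[:3,:3]@np.array([(uv[0]-c["cx"])/f,(uv[1]-c["cy"])/f,1]);o=T[:3,3]
    return o+d*(z-o[2])/d[2]
def pts(c,d):  # depth -> world points
    f=192/np.tan(np.radians(c["fov_y"]/2)); T=c["world_from_camera"]
    v,u=np.mgrid[:384,:512]
    P=np.stack([(u-c["cx"])/f*d,(v-c["cy"])/f*d,d],-1)
    return P@T[:3,:3].T+T[:3,3]
def blobs(m,a=15):
    n,l,s,c=cv2.connectedComponentsWithStats(m.astype(np.uint8))
    return [(tuple(c[i]),s[i,4]) for i in range(1,n) if s[i,4]>=a]
E
python3 - <<'E'
from h import *
for n in("scene","top"):
    z=np.load(f"pics/{n}0.npz");p,d=z["p"],z["d"];c=eyes.calibration(n);P=pts(c,d)
    h=cv2.cvtColor(p,cv2.COLOR_RGB2HSV);H,S,V=[h[...,i].astype(int) for i in range(3)]
    X,Y,Z=P[...,0],P[...,1],P[...,2]
    box=(d>0)&(X>.3)&(X<.9)&(Y>-.5)&(Y<.5)
    near=box&(np.hypot(X-.56,Y-.03)<.25)
    def show(nm,m,zz):
        for (uv,a) in blobs(m): print(n,nm,np.round(uv,1),a,"ray",ray(c,uv,zz).round(4),"depthmed z",np.round(np.median(Z[m]),3))
    lid=near&(Z>.12)
    show("red",lid&((H<8)|(H>172))&(S>170)&(V>90),.128 if n=="top" else .122)
    show("blue",lid&(H>100)&(H<130)&(S>120),.128 if n=="top" else .122)
    show("white",lid&(S<50)&(V>120),.128 if n=="top" else .122)
    show("tops",near&(Z>.119)&(Z<.14),.125)
    show("rim",near&(S<70)&(V>90)&(Z<.065),.057)
    if n=="top":
        show("slate",box&(V<60)&(Z<.03)&(Z>.004),.012)
        show("hub",near&(H>20)&(H<32)&(S>150)&(Z<.075),.05)
        show("bottle",box&(Z>.15)&(Y<0),.19)
        show("cheese",box&(Z>.05)&(Z<.07)&(H>20)&(S>150)&(Y>.15),.06)
        show("packet",box&(Z>.09)&(Z<.11)&(Y>.2),.1)
        show("anything tall",(d>0)&(Z>.03)&(X>.35)&(X<1.1)&(abs(Y)<.55),.1)
        m=near&(Z>.04)&(Z<.07)
        cs=max(cv2.findContours(m.astype(np.uint8),0,1)[0],key=cv2.contourArea)
        q=np.array([ray(c,k[0],.057) for k in cs])
        A=np.c_[2*q[:,:2],np.ones(len(q))];s=np.linalg.lstsq(A,(q[:,:2]**2).sum(1),rcond=None)[0]
        print("circle",s[:2],np.sqrt(s[2]+s[0]**2+s[1]**2))
E
```

```text
scene red [248.7 225. ] 122 ray [ 0.6637 -0.0073  0.122 ] depthmed z 0.129
scene blue [293.2 195.4] 91 ray [0.5776 0.1637 0.122 ] depthmed z 0.129
scene white [230.4 187.5] 84 ray [0.4722 0.0046 0.122 ] depthmed z 0.129
scene tops [267. 176.] 41 ray [0.4532 0.132  0.125 ] depthmed z 0.127
scene tops [230.5 187.4] 95 ray [0.476  0.0039 0.125 ] depthmed z 0.127
scene tops [293.2 195.2] 103 ray [0.5807 0.1622 0.125 ] depthmed z 0.127
scene tops [205.9 211.6] 67 ray [ 0.5698 -0.0979  0.125 ] depthmed z 0.127
scene tops [248.7 224.6] 134 ray [ 0.6658 -0.008   0.125 ] depthmed z 0.127
scene tops [299.5 224.3] 69 ray [0.7117 0.1178 0.125 ] depthmed z 0.127
scene rim [249.5 190. ] 53 ray [0.4116 0.0883 0.057 ] depthmed z -0.748
scene rim [279.  192.5] 30 ray [0.4594 0.1734 0.057 ] depthmed z -0.748
scene rim [214.5 200.8] 42 ray [ 0.4316 -0.0367  0.057 ] depthmed z -0.748
scene rim [262.6 243.9] 475 ray [0.6775 0.0279 0.057 ] depthmed z -0.748
scene rim [269.3 371.4] 2122 ray [ 1.0324 -0.1011  0.057 ] depthmed z -0.748
top red [287.2 142.6] 113 ray [ 0.6627 -0.0059  0.128 ] depthmed z 0.129

[... 993 characters left out ...]
med z 0.06
top packet [130. 176.] 546 ray [0.5563 0.4595 0.1   ] depthmed z 0.1
top anything tall [283.9  85.6] 292 ray [0.8545 0.0035 0.1   ] depthmed z 0.052
top anything tall [118.7 106.2] 513 ray [0.7747 0.5111 0.1   ] depthmed z 0.052
top anything tall [461.5 114.2] 1165 ray [ 0.7747 -0.5421  0.1   ] depthmed z 0.052
top anything tall [265.  178.8] 10194 ray [0.5579 0.0567 0.1   ] depthmed z 0.052
top anything tall [365.8 137. ] 604 ray [ 0.6949 -0.2467  0.1   ] depthmed z 0.052
top anything tall [125.8 178.4] 1065 ray [0.5489 0.4715 0.1   ] depthmed z 0.052
top anything tall [163.6 240.9] 421 ray [0.3666 0.3473 0.1   ] depthmed z 0.052
circle [0.56850318 0.05424483] 0.17498627871952127
```

```bash
cat >> h.py <<'E'
import json,os
C=np.array([.571,.0545])
def getcmd():
    if os.path.exists("cmd.json"): return np.array(json.load(open("cmd.json")))
    s=sensors.get_state();x,y=s["eef_rot"][:2]
    return np.r_[s["tool_pos"],np.arctan2(2*x*y,x*x-y*y)]
def axes(c): # tool x,y,z in world, columns
    a=c[3];return np.array([[np.cos(a),np.sin(a),0],[np.sin(a),-np.cos(a),0],[0,0,-1]])
def plan(targets,dec=3,n=10):
    """targets: rows of x,y,z,yaw. Prints calls of <=n rows, saves the commanded pose"""
    c=getcmd();T=np.array(targets,float)
    for k in range(0,len(T),n):
        out=[];R=axes(c)
        for t in T[k:k+n]:
            r=np.r_[R.T@(t[:3]-c[:3])/.3,-((t[3]-c[3]+np.pi)%(2*np.pi)-np.pi)/(2*np.pi)]
            r=np.round(r,dec)+0.;out.append(" ".join(f"{v:g}" for v in r))
        print("; ".join(out));print()
        c=np.r_[c[:3]+R@r[:3]*.3,c[3]-r[3]*2*np.pi]
    json.dump(list(c),open("cmd.json","w"));print("end",c.round(4))
def pol(r,a,z,yaw): return [C[0]+r*np.cos(a),C[1]+r*np.sin(a),z,yaw]
def tcp():
    s=sensors.get_state();x,y=s["eef_rot"][:2]
    return s["clock"],np.r_[s["tool_pos"],np.arctan2(2*x*y,x*x-y*y)],s["contact_force"].round(2),s["q"].round(2)
E
python3 - <<'E'
from h import *
f=np.radians(11.8);a=getcmd();print(a);b=np.array(pol(.15,f,.2,f+np.radians(94)))
plan([a+(b-a)*k/20 for k in range(1,21)],2)
E
```

```text
[0.24710826 0.57348391 0.25666896 2.73493579]
-0.1 -0.04 0.01 0.01; -0.21 -0.09 0.02 0.01; -0.31 -0.13 0.03 0.02; -0.42 -0.17 0.04 0.03; -0.52 -0.22 0.05 0.04; -0.63 -0.26 0.06 0.04; -0.73 -0.31 0.07 0.05; -0.83 -0.35 0.08 0.06; -0.94 -0.39 0.09 0.06; -1.04 -0.44 0.09 0.07

-0.11 0.01 0.01 0.01; -0.23 0.01 0.02 0.01; -0.34 0.02 0.03 0.02; -0.45 0.02 0.04 0.03; -0.57 0.03 0.05 0.04; -0.68 0.03 0.06 0.04; -0.79 0.04 0.07 0.05; -0.9 0.04 0.08 0.06; -1.02 0.05 0.09 0.06; -1.13 0.05 0.1 0.07

end [0.7173 0.0849 0.1997 1.8553]
```

Call:
{"fn": "send_rows", "kwargs": {
  "rows": "-0.1 -0.04 0.01 0.01; -0.21 -0.09 0.02 0.01; -0.31 -0.13 0.03 0.02; -0.42 -0.17 0.04 0.03; -0.52 -0.22 0.05 0.04; -0.63 -0.26 0.06 0.04; -0.73 -0.31 0.07 0.05; -0.83 -0.35 0.08 0.06",
  "jaw": 1,
  "force": 20
}}

```text
clock: 0.77
tool_pos: [0.4352, 0.377, 0.233]
eef_rot: [0.383, 0.924, -0.001, -0.0]
contact_force: [-0.9, 1.1, -0.3]
opening: 0.418
finger_force: 0.0
```

```bash
rm cmd.json; python3 - <<'E'
from h import *
f=np.radians(11.8);m=tcp();print(m)
R=axes(np.r_[0,0,0,2.73494]);c=np.r_[np.array([.24711,.57348,.25667])+R@np.array([-.83,-.35,.08])*.3,2.73494-.06*2*np.pi];print(c)
json.dump(list(c),open("cmd.json","w"))
b=np.array(pol(.15,f,.2,f+np.radians(94)))
plan([c+(b-c)*k/12 for k in range(1,13)],2,8)
E
```

```text
(0.7667, array([0.43519173, 0.37696013, 0.23296627, 2.35443689]), array([-0.85,  1.08, -0.31]), array([-0.73,  0.65, -0.12,  1.75,  0.1 ,  0.75, -0.11]))
[0.43427264 0.378554   0.23267    2.35794888]
-0.11 0 0.01 0.01; -0.23 0 0.02 0.01; -0.34 -0.01 0.03 0.02; -0.45 -0.01 0.04 0.03; -0.57 -0.01 0.05 0.03; -0.68 -0.01 0.05 0.04; -0.79 -0.01 0.06 0.05; -0.91 -0.02 0.07 0.05

-0.1 0.03 0.01 0.01; -0.21 0.07 0.02 0.02; -0.32 0.1 0.03 0.02; -0.43 0.13 0.04 0.03

end [0.7169 0.0845 0.1997 1.8553]
```

Call:
{"fn": "send_rows", "kwargs": {
  "rows": "-0.11 0 0.01 0.01; -0.23 0 0.02 0.01; -0.34 -0.01 0.03 0.02; -0.45 -0.01 0.04 0.03; -0.57 -0.01 0.05 0.03; -0.68 -0.01 0.05 0.04; -0.79 -0.01 0.06 0.05; -0.91 -0.02 0.07 0.05"
}}

```text
clock: 1.43
tool_pos: [0.6242, 0.182, 0.212]
eef_rot: [0.522, 0.853, 0.0, -0.0]
contact_force: [0.7, 1.0, -0.6]
opening: 0.007
finger_force: 0.0
```

Call:
{"fn": "send_rows", "kwargs": {
  "rows": "-0.1 0.03 0.01 0.01; -0.21 0.07 0.02 0.02; -0.32 0.1 0.03 0.02; -0.43 0.13 0.04 0.03; -0.43 0.13 0.04 0.03; -0.43 0.13 0.04 0.03"
}}

```text
clock: 1.93
tool_pos: [0.7175, 0.0818, 0.1991]
eef_rot: [0.601, 0.799, -0.001, 0.0]
contact_force: [-0.6, 0.5, 1.1]
opening: 0.002
finger_force: 0.0
```

```bash
cat >> h.py <<'E'
REF=dict(red=-33.1,blue=87.,white=-153.3)
def deck(name="top"):
    """deck angle (deg) as seen by each visible lid"""
    t=sensors.get_state()["clock"];c=eyes.calibration(name);p,d=eyes.snapshot(name);P=pts(c,d)
    h=cv2.cvtColor(p,cv2.COLOR_RGB2HSV);H,S,V=[h[...,i].astype(int) for i in range(3)]
    near=(d>0)&(np.hypot(P[...,0]-C[0],P[...,1]-C[1])<.15)&(P[...,2]>.12)&(P[...,2]<.14)
    M=dict(red=((H<8)|(H>172))&(S>170)&(V>90),blue=(H>100)&(H<130)&(S>120),white=(S<50)&(V>120))
    out={}
    for k,m in M.items():
        b=blobs(m&near,60)
        if b:
            uv,a=max(b,key=lambda x:x[1]);q=ray(c,uv,.128 if name=="top" else .122)[:2]-C
            out[k]=(round(np.degrees(np.arctan2(q[1],q[0]))-REF[k],1)%360,round(float(np.hypot(*q)),3),int(a))
    return t,out
E
python3 - <<'E'
from h import *
print(tcp());print(deck("top"));print(deck("scene"))
p,d=eyes.snapshot("scene");cv2.imwrite("pics/s1.png",p[...,::-1])
c=getcmd();c2=c.copy();c2[2]=.103
plan([c+(c2-c)*k/4 for k in range(1,5)]+[c2]*2,2)
f=np.radians(11.8);w=lambda t:f+.5*.69*t*t
plan([pol(.15,w(k/12),.103,w(k/12)+np.radians(94)) for k in range(1,21)])
e=w(20/12);v=1.15/12;g=[e+v*.7,e+v*1.1,e+v*1.3,e+v*1.3,e+v*1.3,e+v*1.3]
plan([pol(.15,a,z,e+np.radians(94)) for a,z in zip(g,[.103,.13,.165,.195,.2,.2])])
E
```

```text
(1.9333, array([0.71746242, 0.08176342, 0.19911573, 1.85094701]), array([-0.65,  0.53,  1.14]), array([-0.17,  0.89, -0.02,  1.29,  0.02,  0.97,  0.09]))
(1.9333, {'blue': (np.float64(0.1), 0.108, 96)})
(1.9833, {'red': (np.float64(359.4), 0.111, 116), 'white': (np.float64(0.5), 0.11, 89)})
0 0 0.08 0; 0 0 0.16 0; 0 0 0.24 0; 0 0 0.32 0; 0 0 0.32 0; 0 0 0.32 0

end [0.7169 0.0845 0.1037 1.8553]
0.002 0.004 0.002 0.001; 0.006 0.004 0.002 0; 0.012 0.004 0.002 -0.002; 0.02 0.005 0.002 -0.005; 0.031 0.005 0.002 -0.008; 0.044 0.005 0.002 -0.012; 0.06 0.005 0.002 -0.017; 0.078 0.004 0.002 -0.023; 0.098 0.002 0.002 -0.029; 0.121 -0.001 0.002 -0.037

0.025 0.001 0 -0.008; 0.052 0.001 0 -0.017; 0.082 -0.001 0 -0.026; 0.114 -0.005 0 -0.036; 0.148 -0.012 0 -0.047; 0.184 -0.022 0 -0.059; 0.221 -0.035 0 -0.072; 0.26 -0.052 0 -0.085; 0.298 -0.074 0 -0.099; 0.337 -0.1 0 -0.114

end [0.6304 0.1923 0.1031 2.8041]
0.034 0.001 0 0; 0.053 0.001 -0.09 0; 0.062 0 -0.206 0; 0.062 0 -0.306 0; 0.062 0 -0.323 0; 0.062 0 -0.323 0

end [0.6128 0.1985 0.2    2.8041]
```

Call:
{"fn": "send_rows", "kwargs": {
  "rows": "0 0 0.08 0; 0 0 0.16 0; 0 0 0.24 0; 0 0 0.32 0; 0 0 0.32 0; 0 0 0.32 0"
}}

```text
clock: 2.58
tool_pos: [0.7155, 0.0867, 0.1037]
eef_rot: [0.599, 0.801, -0.001, -0.001]
contact_force: [-0.4, -0.4, 0.3]
opening: 0.003
finger_force: 0.0
```

Call:
{"fn": "send_rows", "kwargs": {
  "rows": "0.002 0.004 0.002 0.001; 0.006 0.004 0.002 0; 0.012 0.004 0.002 -0.002; 0.02 0.005 0.002 -0.005; 0.031 0.005 0.002 -0.008; 0.044 0.005 0.002 -0.012; 0.06 0.005 0.002 -0.017; 0.078 0.004 0.002 -0.023; 0.098 0.002 0.002 -0.029; 0.121 -0.001 0.002 -0.037"
}}

```text
clock: 3.42
tool_pos: [0.7062, 0.1205, 0.1037]
eef_rot: [0.501, 0.865, 0.0, -0.0]
contact_force: [0.5, 0.4, 1.2]
opening: 0.006
finger_force: 0.0
```

Call:
{"fn": "send_rows", "kwargs": {
  "rows": "0.025 0.001 0 -0.008; 0.052 0.001 0 -0.017; 0.082 -0.001 0 -0.026; 0.114 -0.005 0 -0.036; 0.148 -0.012 0 -0.047; 0.184 -0.022 0 -0.059; 0.221 -0.035 0 -0.072; 0.26 -0.052 0 -0.085; 0.298 -0.074 0 -0.099; 0.337 -0.1 0 -0.114"
}}

```text
clock: 4.25
tool_pos: [0.6299, 0.194, 0.1039]
eef_rot: [0.165, 0.986, 0.0, 0.0]
contact_force: [1.1, -0.3, 0.4]
opening: 0.003
finger_force: 0.3
```

Call:
{"fn": "send_rows", "kwargs": {
  "rows": "0.034 0.001 0 0; 0.053 0.001 -0.09 0; 0.062 0 -0.206 0; 0.062 0 -0.306 0; 0.062 0 -0.323 0; 0.062 0 -0.323 0",
  "jaw": 1
}}

```text
clock: 4.75
tool_pos: [0.6141, 0.2003, 0.2034]
eef_rot: [0.167, 0.986, 0.002, 0.002]
contact_force: [-0.6, 0.2, -0.2]
opening: 0.006
finger_force: 0.0
```

```bash
python3 - <<'E'
from h import *
print(tcp())
for i in range(3):
    for n in("top","scene"): print(n,deck(n))
E
```

```text
(4.75, array([0.61412484, 0.20027543, 0.20340264, 2.80578333]), array([-0.62,  0.21, -0.2 ]), array([-0.24,  0.78, -0.27,  1.55,  0.26,  0.84,  0.62]))
top (4.75, {'white': (np.float64(83.8), 0.11, 96)})
scene (4.8, {'red': (np.float64(87.6), 0.11, 105), 'blue': (np.float64(87.7), 0.11, 80), 'white': (np.float64(87.0), 0.11, 115)})
top (4.85, {'white': (np.float64(90.1), 0.11, 93)})
scene (4.9, {'red': (np.float64(93.9), 0.109, 104), 'blue': (np.float64(94.30000000000001), 0.111, 78), 'white': (np.float64(93.5), 0.111, 118)})
top (4.95, {'white': (np.float64(97.0), 0.109, 92)})
scene (5.0, {'red': (np.float64(100.9), 0.11, 105), 'blue': (np.float64(100.89999999999998), 0.11, 80), 'white': (np.float64(100.3), 0.11, 116)})
```

```bash
cat >> h.py <<'E'
from scipy.optimize import least_squares
def log(*names):
    L=json.load(open("log.json")) if os.path.exists("log.json") else []
    for n in names:
        t,o=deck(n)
        if o:
            a=np.degrees(np.angle(np.mean([np.exp(1j*np.radians(v[0])) for v in o.values()])))
            L.append([t,a]);print(n,t,o)
        else: print(n,"none")
    json.dump(L,open("log.json","w"))
def fit():
    L=np.array(json.load(open("log.json")));t=L[:,0];a=np.unwrap(np.radians(L[:,1]))
    # unwrap with ~1.1 rad/s guess
    a=[a[0]]
    for i in range(1,len(t)):
        g=a[-1]+1.0*(t[i]-t[i-1]);x=np.radians(L[i,1]);a.append(x+2*np.pi*round((g-x)/2/np.pi))
    a=np.array(a);T0=t[0]
    def th(p,t):
        k=p[2];A=p[1]+.017/k;return p[0]+A*(1-np.exp(-k*(t-T0)))/k-.017/k*(t-T0)
    s=least_squares(lambda p:np.r_[(th(p,t)-a)/.008,(p[2]-.04)/.01],[a[0],1.15,.04])
    p=s.x;w=lambda t:(p[1]+.017/p[2])*np.exp(-p[2]*(t-T0))-.017/p[2]
    print("fit",p.round(3),"w now",round(w(t[-1]),3),"res deg",np.degrees(th(p,t)-a).round(1)[-6:])
    return lambda t:th(p,t)
def track(z,n,ncatch=0,yaw=None,dec=2):
    th=fit();c=getcmd();t0=sensors.get_state()["clock"];T=[]
    y0=c[3] if yaw is None else yaw
    zs=np.broadcast_to(z,(n,))
    for k in range(1,n+1):
        t=t0+k/12;a=th(t)+np.radians(REF["red"]);q=np.array(pol(.11,a,zs[k-1],y0))
        if k<=ncatch: q=c+(q-c)*k/ncatch
        T.append(q)
    print("clock",round(t0,3),"red deg end",np.degrees(a)%360);plan(T,dec)
E
python3 - <<'E'
from h import *
L=[[4.75,83.8],[4.8,87.4],[4.85,90.1],[4.9,93.9],[4.95,97.0],[5.0,100.7]]
json.dump(L,open("log.json","w"));json.dump(list(np.r_[.6128,.1985,.2,2.8041]),open("cmd.json","w"))
track(.175,10,4)
E
```

```text
fit [1.462 1.176 0.04 ] w now 1.16 res deg [-0.  -0.3  0.4 -0.1  0.2 -0.2]
clock 5.05 red deg end 124.70403645567943
0 -0.03 0.02 0; 0.02 -0.07 0.04 0; 0.06 -0.11 0.06 0; 0.11 -0.16 0.08 0; 0.14 -0.17 0.08 0; 0.17 -0.19 0.08 0; 0.2 -0.21 0.08 0; 0.22 -0.23 0.08 0; 0.25 -0.26 0.08 0; 0.27 -0.28 0.08 0

end [0.5086 0.1461 0.176  2.8041]
```

Call:
{"fn": "send_rows", "kwargs": {
  "rows": "0 -0.03 0.02 0; 0.02 -0.07 0.04 0; 0.06 -0.11 0.06 0; 0.11 -0.16 0.08 0; 0.14 -0.17 0.08 0; 0.17 -0.19 0.08 0; 0.2 -0.21 0.08 0; 0.22 -0.23 0.08 0; 0.25 -0.26 0.08 0; 0.27 -0.28 0.08 0",
  "jaw": -1
}}

```text
clock: 5.88
tool_pos: [0.507, 0.1452, 0.1759]
eef_rot: [0.168, 0.986, -0.001, -0.001]
contact_force: [-0.4, -0.8, -0.0]
opening: 0.74
finger_force: 0.0
```

```bash
python3 - <<'E'
from h import *
print(tcp());log("scene");track(.175,20)
E
```

```text
(5.8833, array([0.50704765, 0.14518387, 0.17593305, 2.80366579]), array([-0.39, -0.84, -0.01]), array([-0.21,  0.69, -0.25,  1.93,  0.3 ,  0.55,  0.57]))
scene 5.8833 {'red': (np.float64(157.5), 0.11, 84), 'blue': (np.float64(157.2), 0.111, 95), 'white': (np.float64(157.2), 0.109, 116)}
fit [1.463 1.168 0.04 ] w now 1.097 res deg [-0.2  0.4 -0.1  0.1 -0.3  0. ]
clock 5.933 red deg end 227.04028922692936
0.03 -0.05 0 0; 0.04 -0.08 0 0; 0.05 -0.11 0 0; 0.06 -0.14 0 0; 0.07 -0.17 0 0; 0.07 -0.2 0 0; 0.07 -0.24 0 0; 0.07 -0.27 0 0; 0.06 -0.3 0 0; 0.05 -0.33 0 0

-0.01 -0.03 0 0; -0.02 -0.06 0 0; -0.04 -0.09 0 0; -0.06 -0.11 0 0; -0.08 -0.14 0 0; -0.1 -0.16 0 0; -0.12 -0.18 0 0; -0.15 -0.2 0 0; -0.17 -0.21 0 0; -0.2 -0.22 0 0

end [ 0.4964 -0.0245  0.176   2.8041]
```

Call:
{"fn": "send_rows", "kwargs": {
  "rows": "0.03 -0.05 0 0; 0.04 -0.08 0 0; 0.05 -0.11 0 0; 0.06 -0.14 0 0; 0.07 -0.17 0 0; 0.07 -0.2 0 0; 0.07 -0.24 0 0; 0.07 -0.27 0 0; 0.06 -0.3 0 0; 0.05 -0.33 0 0"
}}

```text
clock: 6.77
tool_pos: [0.4618, 0.0571, 0.1768]
eef_rot: [0.168, 0.986, 0.0, 0.0]
contact_force: [0.6, -0.2, -0.0]
opening: 0.999
finger_force: 0.0
```

Call:
{"fn": "send_rows", "kwargs": {
  "rows": "-0.01 -0.03 0 0; -0.02 -0.06 0 0; -0.04 -0.09 0 0; -0.06 -0.11 0 0; -0.08 -0.14 0 0; -0.1 -0.16 0 0; -0.12 -0.18 0 0; -0.15 -0.2 0 0; -0.17 -0.21 0 0; -0.2 -0.22 0 0"
}}

```text
clock: 7.6
tool_pos: [0.4968, -0.0245, 0.1767]
eef_rot: [0.168, 0.986, 0.0, -0.0]
contact_force: [-0.0, 0.3, 0.6]
opening: 1.004
finger_force: 0.0
```

```bash
python3 - <<'E'
from h import *
print(tcp());log("scene");track(.175,20)
E
```

```text
(7.6, array([ 0.49681311, -0.02445634,  0.17667515,  2.80395735]), array([-0.01,  0.32,  0.64]), array([ 0.14,  0.66, -0.29,  2.02,  0.37,  0.51,  0.82]))
scene 7.6 {'red': (np.float64(260.4), 0.111, 96), 'blue': (np.float64(259.8), 0.111, 115), 'white': (np.float64(261.0), 0.11, 85)}
fit [1.463 1.168 0.039] w now 0.998 res deg [ 0.4 -0.1  0.1 -0.3  0.1 -0. ]
clock 7.65 red deg end 320.8170957099808
-0.05 -0.02 0 0; -0.08 -0.03 0 0; -0.11 -0.03 0 0; -0.14 -0.04 0 0; -0.17 -0.04 0 0; -0.2 -0.03 0 0; -0.22 -0.03 0 0; -0.25 -0.02 0 0; -0.28 -0.01 0 0; -0.31 0 0 0

-0.02 0.01 0 0; -0.05 0.03 0 0; -0.07 0.05 0 0; -0.09 0.07 0 0; -0.11 0.09 0 0; -0.13 0.11 0 0; -0.15 0.13 0 0; -0.16 0.16 0 0; -0.17 0.18 0 0; -0.18 0.21 0 0

end [ 0.6559 -0.0138  0.176   2.8041]
```

Prediction matches very well.

Call:
{"fn": "send_rows", "kwargs": {
  "rows": "-0.05 -0.02 0 0; -0.08 -0.03 0 0; -0.11 -0.03 0 0; -0.14 -0.04 0 0; -0.17 -0.04 0 0; -0.2 -0.03 0 0; -0.22 -0.03 0 0; -0.25 -0.02 0 0; -0.28 -0.01 0 0; -0.31 0 0 0"
}}

```text
clock: 8.48
tool_pos: [0.5847, -0.0549, 0.1767]
eef_rot: [0.168, 0.986, 0.0, -0.0]
contact_force: [-0.1, 0.1, -0.2]
opening: 1.003
finger_force: 0.0
```

Call:
{"fn": "send_rows", "kwargs": {
  "rows": "-0.02 0.01 0 0; -0.05 0.03 0 0; -0.07 0.05 0 0; -0.09 0.07 0 0; -0.11 0.09 0 0; -0.13 0.11 0 0; -0.15 0.13 0 0; -0.16 0.16 0 0; -0.17 0.18 0 0; -0.18 0.21 0 0"
}}

```text
clock: 9.32
tool_pos: [0.6563, -0.013, 0.1766]
eef_rot: [0.168, 0.986, -0.0, -0.0]
contact_force: [-0.1, -0.3, -0.3]
opening: 1.001
finger_force: 0.0
```

```bash
python3 - <<'E'
from h import *
print(tcp());log("scene","top");track(.175,20)
E
```

```text
(9.3167, array([ 0.65631771, -0.012962  ,  0.1766227 ,  2.80373325]), array([-0.11, -0.33, -0.33]), array([ 0.12,  0.84, -0.32,  1.53,  0.32,  0.83,  0.91]))
scene 9.3167 {'red': (np.float64(355.5), 0.111, 116), 'blue': (np.float64(355.5), 0.11, 89)}
top 9.3667 {'red': (np.float64(357.5), 0.103, 65), 'blue': (np.float64(358.5), 0.109, 93), 'white': (np.float64(358.6), 0.111, 101)}
fit [1.464 1.16  0.034] w now 0.92 res deg [ 0.1 -0.3 -0.1  0.2 -0.  -0.1]
clock 9.417 red deg end 51.48920312271491
-0.02 0.07 0 0; -0.02 0.09 0 0; -0.02 0.12 0 0; -0.02 0.15 0 0; -0.02 0.18 0 0; -0.01 0.2 0 0; -0.01 0.23 0 0; 0 0.25 0 0; 0.01 0.28 0 0; 0.02 0.3 0 0

0.02 0.03 0 0; 0.03 0.05 0 0; 0.05 0.07 0 0; 0.07 0.09 0 0; 0.09 0.1 0 0; 0.11 0.12 0 0; 0.13 0.13 0 0; 0.15 0.15 0 0; 0.18 0.16 0 0; 0.2 0.17 0 0

end [0.6404 0.1411 0.176  2.8041]
```

Call:
{"fn": "send_rows", "kwargs": {
  "rows": "-0.02 0.07 0 0; -0.02 0.09 0 0; -0.02 0.12 0 0; -0.02 0.15 0 0; -0.02 0.18 0 0; -0.01 0.2 0 0; -0.01 0.23 0 0; 0 0.25 0 0; 0.01 0.28 0 0; 0.02 0.3 0 0"
}}

```text
clock: 10.25
tool_pos: [0.6801, 0.0751, 0.1767]
eef_rot: [0.168, 0.986, 0.0, -0.0]
contact_force: [-1.1, 0.2, -0.1]
opening: 0.998
finger_force: 0.0
```

Call:
{"fn": "send_rows", "kwargs": {
  "rows": "0.02 0.03 0 0; 0.03 0.05 0 0; 0.05 0.07 0 0; 0.07 0.09 0 0; 0.09 0.1 0 0; 0.11 0.12 0 0; 0.13 0.13 0 0; 0.15 0.15 0 0; 0.18 0.16 0 0; 0.2 0.17 0 0"
}}

```text
clock: 11.08
tool_pos: [0.6394, 0.1427, 0.1767]
eef_rot: [0.168, 0.986, 0.0, -0.0]
contact_force: [-0.0, 0.2, 0.2]
opening: 1.002
finger_force: 0.0
```

```bash
python3 - <<'E'
from h import *
print(tcp());log("scene");track(np.r_[np.linspace(.172,.106,10),[.106]*17],27,0,None,2)
E
```

```text
(11.0833, array([0.63942512, 0.14265185, 0.17672503, 2.804593  ]), array([-0.01,  0.23,  0.21]), array([-0.13,  0.83, -0.3 ,  1.54,  0.3 ,  0.82,  0.69]))
scene 11.0833 {'red': (np.float64(85.9), 0.109, 109), 'blue': (np.float64(85.7), 0.11, 79), 'white': (np.float64(85.4), 0.111, 113)}
fit [1.465 1.155 0.032] w now 0.848 res deg [-0.3 -0.3  0.1  0.2  0.1 -0.2]
clock 11.133 red deg end 157.6698933637158
0.05 0.01 0.01 0; 0.07 0.01 0.04 0; 0.1 0.02 0.06 0; 0.12 0.02 0.09 0; 0.15 0.02 0.11 0; 0.17 0.01 0.14 0; 0.2 0.01 0.16 0; 0.22 0 0.18 0; 0.25 0 0.21 0; 0.27 -0.01 0.23 0

0.02 -0.01 0 0; 0.04 -0.03 0 0; 0.06 -0.04 0 0; 0.08 -0.05 0 0; 0.1 -0.07 0 0; 0.12 -0.09 0 0; 0.13 -0.11 0 0; 0.15 -0.12 0 0; 0.16 -0.14 0 0; 0.17 -0.16 0 0

0.02 -0.03 0 0; 0.02 -0.05 0 0; 0.03 -0.07 0 0; 0.04 -0.09 0 0; 0.04 -0.11 0 0; 0.05 -0.14 0 0; 0.05 -0.16 0 0

end [0.4689 0.0964 0.107  2.8041]
```

Call:
{"fn": "send_rows", "kwargs": {
  "rows": "0.05 0.01 0.01 0; 0.07 0.01 0.04 0; 0.1 0.02 0.06 0; 0.12 0.02 0.09 0; 0.15 0.02 0.11 0; 0.17 0.01 0.14 0; 0.2 0.01 0.16 0; 0.22 0 0.18 0; 0.25 0 0.21 0; 0.27 -0.01 0.23 0"
}}

```text
clock: 11.97
tool_pos: [0.5621, 0.1664, 0.1071]
eef_rot: [0.168, 0.986, 0.0, -0.0]
contact_force: [0.1, 0.0, 1.1]
opening: 1.003
finger_force: 0.0
```

Call:
{"fn": "send_rows", "kwargs": {
  "rows": "0.02 -0.01 0 0; 0.04 -0.03 0 0; 0.06 -0.04 0 0; 0.08 -0.05 0 0; 0.1 -0.07 0 0; 0.12 -0.09 0 0; 0.13 -0.11 0 0; 0.15 -0.12 0 0; 0.16 -0.14 0 0; 0.17 -0.16 0 0",
  "jaw": 1,
  "force": 20
}}

```text
clock: 12.8
tool_pos: [0.4991, 0.1374, 0.108]
eef_rot: [0.168, 0.986, 0.001, 0.0]
contact_force: [-0.0, -0.3, 1.6]
opening: 0.444
finger_force: 20.0
```

Call:
{"fn": "send_rows", "kwargs": {
  "rows": "0.02 -0.03 -0.03 0; 0.02 -0.05 -0.1 0; 0.03 -0.07 -0.18 0; 0.04 -0.09 -0.26 0; 0.04 -0.11 -0.34 0; 0.04 -0.12 -0.4 0; 0.04 -0.12 -0.4 0; 0.04 -0.12 -0.4 0"
}}

```text
clock: 13.47
tool_pos: [0.476, 0.107, 0.228]
eef_rot: [0.168, 0.986, 0.0, 0.001]
contact_force: [0.5, -0.3, -2.8]
opening: 0.443
finger_force: 20.0
```

```bash
python3 - <<'E'
from h import *
t=tcp();print(t,sensors.get_state()["opening"],sensors.get_state()["finger_force"]);log("scene")
p,d=eyes.snapshot("scene");cv2.imwrite("pics/s2.png",p[...,::-1])
c=t[1];json.dump(list(c),open("cmd.json","w"))
b=c.copy();b[:3]=[.479,-.299,c[2]];n=int(np.ceil(np.linalg.norm(b-c)/.028));plan([c+(b-c)*k/n for k in range(1,n+1)]+[b]*2,2)
E
```

```text
(13.4667, array([0.47600949, 0.10697592, 0.22796512, 2.80310349]), array([ 0.46, -0.32, -2.8 ]), array([-0.11,  0.57, -0.32,  2.  ,  0.3 ,  0.61,  0.61])) 0.44275548957452293 19.993177323704003
scene 13.4667 {'blue': (np.float64(193.8), 0.111, 107), 'white': (np.float64(194.4), 0.11, 107)}
-0.03 -0.08 0 0; -0.06 -0.17 0 0; -0.09 -0.25 0 0; -0.12 -0.34 0 0; -0.15 -0.42 0 0; -0.18 -0.51 0 0; -0.21 -0.59 0 0; -0.24 -0.68 0 0; -0.28 -0.76 0 0; -0.31 -0.85 0 0

-0.03 -0.08 0 0; -0.06 -0.17 0 0; -0.09 -0.25 0 0; -0.12 -0.34 0 0; -0.15 -0.42 0 0; -0.15 -0.42 0 0; -0.15 -0.42 0 0

end [ 0.4797 -0.2982  0.228   2.8031]
```

View pics/s2.png

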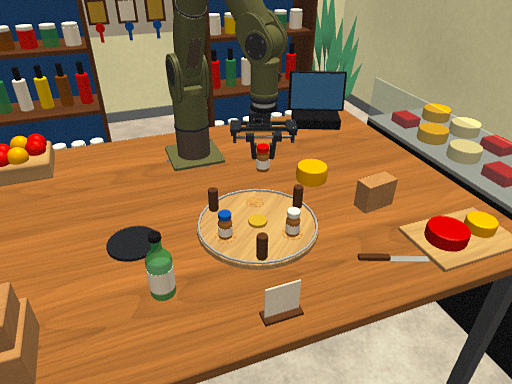

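The red jar hangs in the gripper at about (262,158), upright, with the carousel still turning and the blue and white jars standing on it.

Call:
{"fn": "send_rows", "kwargs": {
  "rows": "-0.03 -0.08 0 0; -0.06 -0.17 0 0; -0.09 -0.25 0 0; -0.12 -0.34 0 0; -0.15 -0.42 0 0; -0.18 -0.51 0 0; -0.21 -0.59 0 0; -0.24 -0.68 0 0; -0.28 -0.76 0 0; -0.31 -0.85 0 0"
}}

```text
clock: 14.4
tool_pos: [0.479, -0.1647, 0.2261]
eef_rot: [0.167, 0.986, 0.001, -0.001]
contact_force: [0.1, -0.4, -1.9]
opening: 0.444
finger_force: 20.0
```

Call:
{"fn": "send_rows", "kwargs": {
  "rows": "-0.03 -0.08 0 0; -0.06 -0.17 0 0; -0.09 -0.25 0 0; -0.12 -0.34 0 0; -0.15 -0.42 0 0; -0.15 -0.42 0 0; -0.15 -0.42 0 0"
}}

```text
clock: 14.98
tool_pos: [0.4788, -0.2991, 0.2256]
eef_rot: [0.17, 0.986, 0.0, -0.001]
contact_force: [0.4, 1.3, -2.4]
opening: 0.443
finger_force: 20.0
```

```bash
python3 - <<'E'
from h import *
print(tcp())
for n in ("wrist","scene"):
    p,d=eyes.snapshot(n);c=eyes.calibration(n);P=pts(c,d)
    h=cv2.cvtColor(p,cv2.COLOR_RGB2HSV);H,S,V=[h[...,i].astype(int) for i in range(3)]
    m=((H<8)|(H>172))&(S>170)&(V>90)&(P[...,1]<-.2)&(P[...,0]<.6)&(P[...,2]>.1)&(P[...,2]<.4)
    print(n,m.sum(),P[m].max(0).round(3) if m.any() else 0,P[m].min(0).round(3) if m.any() else 0)
E
```

```text
(14.9833, array([ 0.47877153, -0.29905489,  0.22563563,  2.80084705]), array([ 0.43,  1.33, -2.41]), array([ 0.71,  0.67, -0.39,  1.78,  0.35,  0.77,  1.37]))
wrist 4684 [ 0.498 -0.275  0.354] [ 0.416 -0.316  0.215]
scene 856 [ 0.503 -0.282  0.39 ] [-0.838 -0.683  0.1  ]
```

Call:
{"fn": "send_rows", "kwargs": {
  "rows": "0 0 0.08 0; 0 0 0.18 0; 0 0 0.28 0; 0 0 0.36 0; 0 0 0.42 0; 0 0 0.46 0; 0 0 0.48 0; 0 0 0.49 0; 0 0 0.5 0; 0 0 0.51 0"
}}

```text
clock: 15.92
tool_pos: [0.4806, -0.298, 0.0754]
eef_rot: [0.168, 0.986, -0.0, 0.001]
contact_force: [0.3, 0.1, -1.6]
opening: 0.441
finger_force: 20.0
```

Call:
{"fn": "send_rows", "kwargs": {
  "rows": "0 0 0.003 0; 0 0 0.006 0; 0 0 0.01 0; 0 0 0.01 0"
}}

```text
clock: 16.25
tool_pos: [0.4799, -0.2981, 0.0719]
eef_rot: [0.168, 0.986, -0.0, 0.0]
contact_force: [0.2, -0.3, -2.8]
opening: 0.441
finger_force: 20.0
```

Call:
{"fn": "send_rows", "kwargs": {
  "rows": "0 0 0.003 0; 0 0 0.006 0; 0 0 0.006 0; 0 0 0.006 0"
}}

```text
clock: 16.58
tool_pos: [0.4799, -0.298, 0.07]
eef_rot: [0.168, 0.986, -0.0, 0.0]
contact_force: [-0.3, 0.8, 0.9]
opening: 0.441
finger_force: 20.0
```

Call:
{"fn": "send_rows", "kwargs": {
  "rows": "0 0 0.003 0; 0 0 0.003 0; 0 0 0.003 0"
}}

```text
clock: 16.83
tool_pos: [0.4801, -0.298, 0.0699]
eef_rot: [0.168, 0.986, -0.0, 0.0]
contact_force: [-1.1, 1.1, 6.8]
opening: 0.442
finger_force: 20.0
```

In contact with the slate. Releasing and rising.

Call:
{"fn": "send_rows", "kwargs": {
  "rows": "0 0 -0.003 0; 0 0 -0.003 0; 0 0 -0.003 0; 0 0 -0.003 0; 0 0 -0.003 0; 0 0 -0.003 0; 0 0 -0.003 0; 0 0 -0.003 0; 0 0 -0.003 0; 0 0 -0.003 0",
  "jaw": -1
}}

```text
clock: 17.67
tool_pos: [0.4798, -0.2979, 0.0699]
eef_rot: [0.168, 0.986, 0.0, -0.0]
contact_force: [0.5, -0.8, 0.2]
opening: 0.995
finger_force: 0.0
```

Call:
{"fn": "send_rows", "kwargs": {
  "rows": "0 0 -0.04 0; 0 0 -0.1 0; 0 0 -0.18 0; 0 0 -0.28 0; 0 0 -0.38 0; 0 0 -0.48 0; 0 0 -0.55 0; 0 0 -0.55 0; 0 0 -0.55 0"
}}

```text
clock: 18.42
tool_pos: [0.4803, -0.2983, 0.2367]
eef_rot: [0.168, 0.986, -0.001, 0.001]
contact_force: [0.5, 0.3, 0.2]
opening: 0.997
finger_force: 0.0
```

```bash
python3 - <<'E'
from h import *
print(tcp(),sensors.get_state()["opening"])
p,d=eyes.snapshot("scene");cv2.imwrite("pics/s3.png",p[...,::-1]);c=eyes.calibration("scene");P=pts(c,d)
h=cv2.cvtColor(p,cv2.COLOR_RGB2HSV);H,S,V=[h[...,i].astype(int) for i in range(3)]
m=((H<8)|(H>172))&(S>170)&(V>90)&(np.hypot(P[...,0]-.479,P[...,1]+.299)<.1)
for uv,a in blobs(m): print(uv,a,ray(c,uv,.084))
print(P[m].max(0),deck("scene"))
E
```

```text
(18.4167, array([ 0.4802517 , -0.2982598 ,  0.23665836,  2.80368848]), array([0.47, 0.26, 0.19]), array([ 0.71,  0.65, -0.4 ,  1.77,  0.34,  0.78,  1.37])) 0.9973175810998115
(np.float64(129.51162790697674), np.float64(221.0)) 129 [ 0.48203701 -0.29912141  0.084     ]
[ 0.50294575 -0.28204509  0.50779489] (18.4667, {'blue': (np.float64(20.5), 0.109, 84), 'white': (np.float64(21.0), 0.111, 89)})
```

View pics/s3.png

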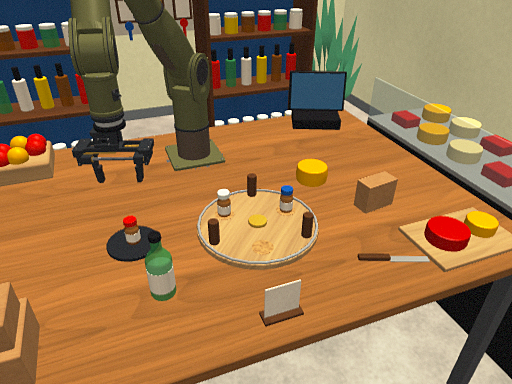

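The red jar stands upright on the slate at about (130,230). The other jars are still on the carousel, the goods are where they were, and the hand is clear.

```bash
python3 -c "
from plant import finish_job
print(finish_job())"
```

```text
the job is handed in; nothing more can be done
None
```

The job is handed in (no verdict came back): the carousel was pushed to about 1.16 rad/s, the hand followed the red jar for over 5 s and lifted it off with the deck still turning at about 0.8 rad/s, and it now stands upright within about 5 mm of the slate's centre, with the other two jars on the carousel and nothing else moved that I could see.

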